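Put the guide rod through the slide block

TASK

Reassemble the marking guide: slide the loose wooden block across the step, without tipping it, into its place between the two metal plates, all the way back to the fence. Then push the steel rod along its trough through the plate beside the trough, the block and the far plate until its end rests against the end stop. Leave the jar, the tape roll and the clock motor where they are.

Things in the scene. Friction and masses are not known exactly. Their poses are not given: they have to be found in the camera images.
- guide: Marking guide of plywood and aluminium, fixed. Origin at bench height below the middle of the block's final place. All 'guide' coordinates are in its frame, mm: -x is the loading side towards the robot, y runs along the rod axis, z up. Bed top at z 12. Two upright bearing plates, 50 in x, top z 78: near (trough-side) plate y 38 to 52, far plate y -52 to -38; 76 wide between them.
- step_edge (a point): middle of the step, guide (-31.5, 0, 15): edge of the loading board, which is 120 wide in y, runs from x -155 to -31.5 and has its top at z 15, so 3 mm above the bed. Thin metal cheeks at the plates' front edges (x -25 to -42, up to z 57) flare outwards to about y +-56 and lead the block in.
- fence_face (a point): middle of the back fence's face, guide (28, 0, 30); the fence's top is at z 46. The block's +x face comes against it.
- hole_near (a point): centre of the near plate's hole, outer face, guide (0, 52, 48). Both plates have a 28.5 mm hole along y on the line x = 0, z = 48, edges chamfered 3 mm.
- stop_face (a point): guide (0, -70, 48): point of the upright end stop behind the far plate where the rod's nose comes to rest
- trough_end (a point): guide (0, 181, 43): open +y end of the wooden V trough, at the height of its two edges (z 43). The trough runs from y 53 to 181 and carries the rod exactly on the line of the holes.
- slide_block: Loose wooden block, 0.25 kg, 56 mm in x, 62 in y, 58 high, small brass screw head on top. Origin: centre of its underside. 28.5 mm bore right through along its y, 36 above the underside, edges chamfered 4. Starts on the loading board 85 to 105 mm in front of its place, turned a little. In place: on the bed, +x face at the fence, origin at guide (0, 0, 12), 7 mm play either way in y.
- rod: Loose steel rod, 24 mm diameter, 132 long, 0.3 kg, both ends alike with a 5 mm bevel. Origin at its middle on its axis; its y is its length. Starts in the trough, nose 8 to 35 mm short of the near plate; may roll about its axis. Home: middle at guide y = -4, nose at the end stop, tail still 10 mm out of the near plate.
- rod_nose (a point): centre of the rod's -y end face, the end that goes through the holes first
- rod_tail (a point): centre of the rod's +y end face, the end to push on; anything that pushes it at z 45 or higher clears the trough's edges
- jar: bystander: small jar with pale lid, 50 mm across, 62 mm high, origin under its centre
- tape_roll: bystander: roll of tan masking tape lying flat, 104 mm across, 24 mm high, origin under its centre
- motor: bystander: black clock motor, 56 x 56 x 33 mm, origin under its centre
Things that resemble listed ones, but are neither listed nor needed, are in the scene too. Leave any purple look-alike of the slide_block alone.

How it is judged:
By the outcome, as a careful person would: the job done as asked, in the order asked, and still so for the second after the job is handed in, with the robot touching nothing.
It also fails if it takes over 50 s, if anything falls off the work surface, if the arm or the gripper's body presses on something with over 40 N, if the wrist force passes 120 N, or if a joint passes its speed limit or range.

ROBOT

A 6-joint arm with a two-finger parallel gripper is mounted at the origin on the work surface; the furniture and walls round the work are solid. World frame = base frame: x ahead of the robot, y to its left, z up, the work surface at z = 0. Lengths are in m, angles in rad, forces in N, time in s.
With the tool pointing down it reaches from about 0.375 to 0.925 m from the base axis. Payload 5.7 kg.
Tool frame: the origin (TCP) lies on the centre line of the jaws, within the pads' length; the fingertips stand 11 mm ahead of it and the grasp point (between the pads) lies 8 mm behind it (r.tip_extent is the distance from the TCP to the fingertips, in m); z points along the fingers, y is the direction in which the jaws open and shut (so a half turn about z gives the same grasp; the last joint's range is limited). The gripper opens to 88 mm and grips with 3 to 60 N. Pads are 20 mm wide; open, the fingers measure 115 mm over their backs; the gripper's body (75 mm by 178 mm) begins 61 mm behind the grasp point.
Start: joints at [1.231, 0.359, 1.51, -0, 1.272, -0.115], TCP at [0.134, 0.585, 0.234] pointing down, gripper open.
Joint ranges: [-2.97, 2.97], [-1.01, 2.36], [0.21, 2.38], [-0.96, 4.11], [0.2, 2.71], [-2.98, 2.98]. Speed limits (rad/s): [2.39, 2.39, 3.14, 3.14, 3.14, 3.14].

INTERFACE

Orientations are given as a rotation vector (axis times angle).
In Python, from plant import r gives the robot as it stands. The module is installed in compiled form; this text tells all that it offers.
- The arm moves only by the tool jog_arm, never from a script. Its argument "commands" is a list of rows, each an object of numbers: "ax", "ay", "az": the turn, a rotation vector about the tool's x, y, z in rad; "tx", "ty", "tz": the shift along the tool's x, y, z in cm; "fingers": the gripper's target within -1 to 1 (fully open at 1, half-way at 0, shut at -1). A call has 1 to 10 rows; each row is the pose to reach, as a shift and turn from the pose measured when the call began, along the tool's axes at that moment; what a row does not reach only later rows make up. A row lasts 1/10 s, in which the tool goes at most 50 mm and 8.59 degrees, less where a joint would pass 70% of its speed; a pose out of reach is approached as far as the arm can. A call with a gripper value outside its range is refused whole. The fingers move at their own pace and stop on an object; "newtons" is the grip in N (left out, the last holds). Time passes only in rows, so rows that repeat a pose let the fingers close. It gives the time, the measured TCP pose, the force and the opening at its end, in the units of the state.
- r.sense(): the state, without advancing time (a new reading comes with each control period).
- r.read_camera(name): name is "scene" or "top" or "wrist"; returns (picture, depth): 480x640x3 uint8, red, green, blue; 480x640 float32, m along the optical axis (not along the pixel's ray), 0 where there is no reading.
- r.calibration(name): a dict with "mtx" (3x3 intrinsics, pixels), "R" (3x3) and "t" (3): a world point X has camera coordinates R X + t. Camera axes: x right, y down, z forward; pixel columns grow to the right and rows downward; lengths in m; the calibration is good to about 2 mm. A picture is of the moment at which its call begins: read the wrist's pose just before it. calibration takes no time and is no camera call; for the wrist camera it gives the pose at the moment of the call.
- r.close_job(): hands the job in, once; it reports no verdict.
The state is a dict: "t": time; "joints": joint angles; "qd": joint speeds; "tau": joint torques, N m; "tool_pos": TCP position; "tcp_rot": TCP orientation; "ft_force": force on the tool from outside, world axes, zero at the start; "wrist_torque": the same for the moment, N m; "width": finger opening in m.
Only numpy, scipy, OpenCV 4.12 (cv2) and the standard library are available. Lean on these libraries where they do the work, as an engineer would, in place of code of your own. Each camera call takes 0.05 s, during which the arm holds its last target. There are 200 camera calls.

## Working session

There is one attempt and no reset: what is moved stays moved. The work goes in short steps, Python scripts to look and compute and a tool call to move; the robot and the scene stay as the last step left them, time stands still between calls to the robot, and variables do not carry over. Pictures are saved under pics/ and viewed, about 8 in all and at most 12, crops included, and the job is handed in when it is done.

Besides the shell and the picture viewer there is one more tool, called as name(argument=value, ...), one argument or row to a line, values as JSON. jog_arm: Moves the arm, as the interface text tells. Its arguments: {"type":"object","properties":{"commands":{"type":"array","items":{"type":"object","properties":{"ax":{"type":"number"},"ay":{"type":"number"},"az":{"type":"number"},"tx":{"type":"number"},"ty":{"type":"number"},"tz":{"type":"number"},"fingers":{"type":"number"}}}},"newtons":{"type":"number"}},"required":["commands"]}

```bash
mkdir -p pics; ls
python3 - <<'E'
from plant import r
import cv2,numpy as np
s=r.sense();print(s['t'],s['tool_pos'],s['tcp_rot'],s['width'],r.tip_extent)
for n in ['scene','top']:
    c=r.calibration(n);im,d=r.read_camera(n);np.savez('%s0.npz'%n,im=im,d=d,**c)
    cv2.imwrite('pics/%s0.png'%n,im[:,:,::-1]);print(n,c['mtx'].tolist(),(-c['R'].T@c['t']).round(3),c['R'].round(3).tolist())
E
```

```text
pics
0.0 [0.13352014 0.58427402 0.23283002] [-3.52310129e-01 -3.12135027e+00  2.74687855e-03] 0.08777033989277105 0.011
scene [[566.804515903614, 0.0, 327.41235953606633], [0.0, 566.804515903614, 240.91904072589082], [0.0, 0.0, 1.0]] [0.628 0.849 0.865] [[-0.988, 0.156, -0.017], [0.12, 0.678, -0.725], [-0.101, -0.718, -0.689]]
top [[516.8727207277562, 0.0, 325.95225488026375], [0.0, 516.8727207277562, 236.29677548118096], [0.0, 0.0, 1.0]] [ 3.320e-01 -1.000e-03  1.238e+00] [[-0.0, -1.0, -0.01], [-0.988, 0.002, -0.155], [0.155, 0.01, -0.988]]
```

View pics/top0.png

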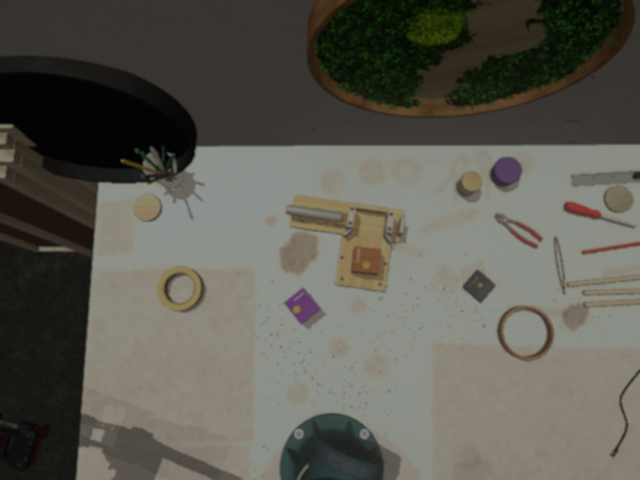

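View pics/scene0.png

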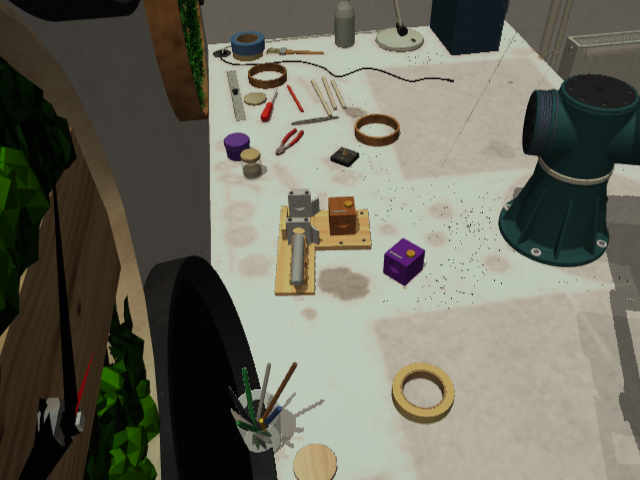

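The top view shows the guide at about (370,230), with the brown block on its loading board at (366,262) and the rod in its trough at (313,212). There are two block candidates. Brown (366,262) is the one meant: it stands on the loading board with a brass screw head. Purple (302,306) is the look-alike on the bench and is to be left alone. Next is an enlarged crop and a coarse measurement.

```bash
cat > h.py <<'E'
import numpy as np,cv2
from scipy.spatial.transform import Rotation as Ro
def ray(c,px,z):
    px=np.atleast_2d(px).astype(float);K=c['mtx'];d=np.c_[(px-[K[0,2],K[1,2]])/K[0,0],np.ones(len(px))]@c['R']
    o=-c['R'].T@c['t'];return o+d*((z-o[2])/d[:,2])[:,None]
def cloud(c,d):
    v,u=np.mgrid[:480,:640];K=c['mtx']
    p=np.stack([(u-K[0,2])/K[0,0]*d,(v-K[1,2])/K[1,1]*d,d],-1);return (p-c['t'])@c['R']
def proj(c,X):
    p=np.atleast_2d(X)@c['R'].T+c['t'];return (p[:,:2]/p[:,2:])*c['mtx'][0,0]+c['mtx'][:2,2]
E
python3 - <<'E'
from h import *
c=np.load('top0.npz');im=c['im']
x0,y0=270,180
cv2.imwrite('pics/crop.png',cv2.resize(im[y0:y0+150,x0:x0+160,::-1],None,fx=5,fy=5,interpolation=cv2.INTER_CUBIC)[:600])
P=cloud(c,c['d'])
for p in [(366,262),(313,212),(360,232),(345,285),(302,306)]: print(p,P[p[1],p[0]].round(3))
E
```

```text
(366, 262) [ 0.455 -0.079  0.08 ]
(313, 212) [0.574 0.041 0.06 ]
(360, 232) [ 0.534 -0.071  0.01 ]
(345, 285) [ 0.407 -0.034  0.016]
(302, 306) [0.357 0.065 0.058]
```

View pics/crop.png

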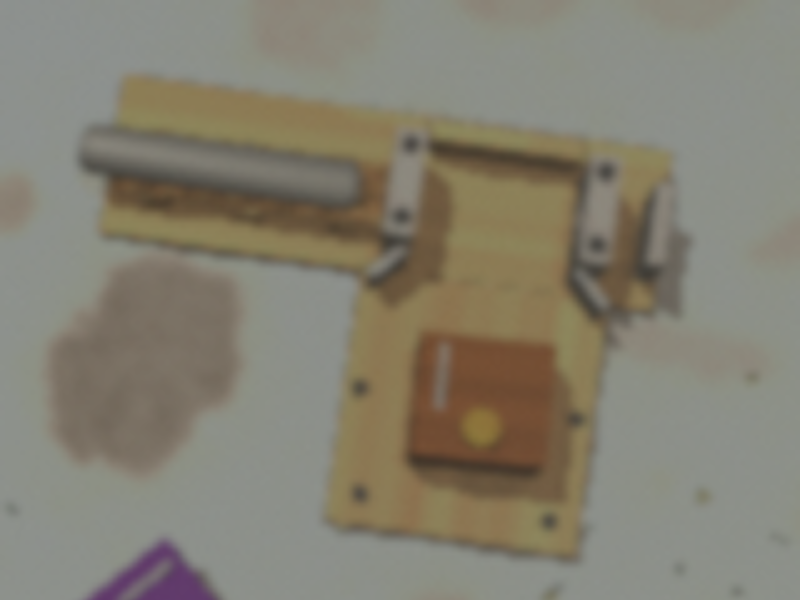

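The crop shows a brown block with a brass screw at crop (480,425), standing on the loading board between the mouth cheeks at (385,262) and (592,290). That confirms it. The guide's yaw is about -6.5°. I'll move the wrist camera above it, turning the jaws along guide x.

jog_arm(
  commands=[
    {"tx": -4.5, "ty": -5, "tz": -1.2, "az": 0.14},
    {"tx": -9, "ty": -10, "tz": -2.4, "az": 0.28},
    {"tx": -13.5, "ty": -15, "tz": -3.6, "az": 0.42},
    {"tx": -18, "ty": -20, "tz": -4.8, "az": 0.56},
    {"tx": -22.5, "ty": -25, "tz": -6, "az": 0.7},
    {"tx": -27, "ty": -30, "tz": -7.2, "az": 0.84},
    {"tx": -31.5, "ty": -35, "tz": -8.4, "az": 0.98},
    {"tx": -36, "ty": -40, "tz": -9.6, "az": 1.12},
    {"tx": -40.5, "ty": -45, "tz": -10.8, "az": 1.26},
    {"tx": -45, "ty": -50, "tz": -12, "az": 1.4},
  ],
)

```text
invalid input
```

jog_arm(
  commands=[
    {"tx": -4.5, "ty": -5.0, "tz": -1.2, "ax": 0.0, "ay": 0.0, "az": 0.14, "fingers": 1.0},
  ],
)

```text
t: 0.2
tool_pos: [0.1562, 0.5443, 0.2405]
tcp_rot: [-0.567, -3.088, 0.001]
ft_force: [1.6, -0.9, 1.5]
width: 0.0877
```

jog_arm(
  commands=[
    {"tx": -50, "ty": -42, "tz": -11, "ax": 0, "ay": 0, "az": 1.32, "fingers": 1},
    {"tx": -50, "ty": -42, "tz": -11, "ax": 0, "ay": 0, "az": 1.32, "fingers": 1},
    {"tx": -50, "ty": -42, "tz": -11, "ax": 0, "ay": 0, "az": 1.32, "fingers": 1},
    {"tx": -50, "ty": -42, "tz": -11, "ax": 0, "ay": 0, "az": 1.32, "fingers": 1},
    {"tx": -50, "ty": -42, "tz": -11, "ax": 0, "ay": 0, "az": 1.32, "fingers": 1},
    {"tx": -50, "ty": -42, "tz": -11, "ax": 0, "ay": 0, "az": 1.32, "fingers": 1},
    {"tx": -50, "ty": -42, "tz": -11, "ax": 0, "ay": 0, "az": 1.32, "fingers": 1},
    {"tx": -50, "ty": -42, "tz": -11, "ax": 0, "ay": 0, "az": 1.32, "fingers": 1},
    {"tx": -50, "ty": -42, "tz": -11, "ax": 0, "ay": 0, "az": 1.32, "fingers": 1},
    {"tx": -50, "ty": -42, "tz": -11, "ax": 0, "ay": 0, "az": 1.32, "fingers": 1},
  ],
)

```text
t: 1.2
tool_pos: [0.3983, 0.1091, 0.3244]
tcp_rot: [-2.346, -2.088, 0.002]
ft_force: [1.2, 0.7, -0.0]
width: 0.088
```

jog_arm(
  commands=[
    {"tx": -13, "ty": 9.5, "tz": -2.5, "ax": 0, "ay": 0, "az": 0, "fingers": 1},
    {"tx": -13, "ty": 9.5, "tz": -2.5, "ax": 0, "ay": 0, "az": 0, "fingers": 1},
    {"tx": -13, "ty": 9.5, "tz": -2.5, "ax": 0, "ay": 0, "az": 0, "fingers": 1},
    {"tx": -13, "ty": 9.5, "tz": -2.5, "ax": 0, "ay": 0, "az": 0, "fingers": 1},
    {"tx": -13, "ty": 9.5, "tz": -2.5, "ax": 0, "ay": 0, "az": 0, "fingers": 1},
    {"tx": -13, "ty": 9.5, "tz": -2.5, "ax": 0, "ay": 0, "az": 0, "fingers": 1},
  ],
)

```text
t: 1.8
tool_pos: [0.4766, -0.0301, 0.3487]
tcp_rot: [-2.345, -2.087, 0.003]
ft_force: [-0.2, -1.2, 0.5]
width: 0.0877
```

Run:
```python
from plant import r
from h import *
s=r.sense();print(s['t'],s['tool_pos'],s['tcp_rot'])
c=r.calibration('wrist');im,d=r.read_camera('wrist');np.savez('w1.npz',im=im,d=d,**c)
cv2.imwrite('pics/w1.png',im[:,:,::-1]);print(c['mtx'][0],(-c['R'].T@c['t']).round(3),c['R'].round(3).tolist())
```

```text
1.8 [ 0.47659968 -0.03010406  0.34868488] [-2.34466909 -2.08651194  0.00326457]
[373.01632444   0.         315.10758358] [0.485 0.04  0.501] [[0.993, -0.116, -0.004], [-0.111, -0.96, 0.256], [-0.034, -0.254, -0.967]]
```

View pics/w1.png

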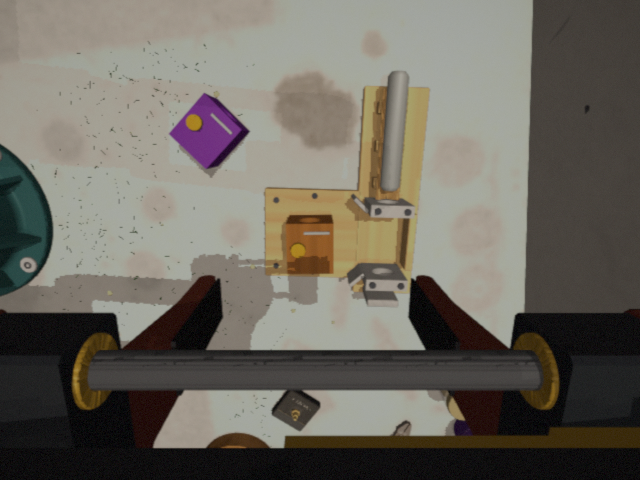

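The wrist view shows the block top at about (310,247), plate tops at (387,208) and (382,283), and the rod from (398,75) to (390,190). The loading board's left corners are at (265,188) and (265,276). I'll measure with masks and depth, then cast the pixels onto planes at the known heights.

```bash
cat > meas.py <<'E'
from h import *
def rect(c,m,z):
    cs,_=cv2.findContours(m.astype(np.uint8),cv2.RETR_EXTERNAL,cv2.CHAIN_APPROX_NONE)
    out=[]
    for k in cs:
        if cv2.contourArea(k)<60: continue
        p=ray(c,k[:,0,:],z)[:,:2]
        (cx,cy),(w,h),a=cv2.minAreaRect((p*1000).astype(np.float32))
        out.append((k[:,0].mean(0).round(),np.round([cx,cy,w,h,a],1)))
    return out
E
python3 - <<'E'
from meas import *
c=dict(np.load('w1.npz'));P=cloud(c,c['d']);z=P[...,2]
roi=np.zeros((480,640),bool);roi[60:310,255:440]=1
for n,lo,hi,zz in [('block',.066,.0755,.073),('plates',.0745,.083,.078),('rodtop',.053,.064,.060),('board',.011,.0185,.015)]:
    m=roi&(z>lo)&(z<hi)
    print(n,zz,round(float(np.median(z[m])),4));[print('  ',*q) for q in rect(c,m,zz)]
hsv=cv2.cvtColor(c['im'],cv2.COLOR_RGB2HSV)
print([hsv[a,b].tolist() for a,b in [(255,315),(232,310),(205,300),(217,310)]])
m=roi&(hsv[...,0]<14)&(hsv[...,1]>130);print('brown');[print('  ',*q) for q in rect(c,m,.073)]
vis=np.zeros((480,640,3),np.uint8);vis[...]=(np.clip(z,0,.085)/.085*255).astype(np.uint8)[...,None]
cv2.imwrite('pics/z1.png',np.hstack([cv2.resize(v[60:320,255:445],None,fx=2.1,fy=2.1,interpolation=cv2.INTER_NEAREST) for v in (vis,c['im'][...,::-1])]))
E
```

```text
block 0.073 0.074
   [381. 278.] [ 549.9 -131.4   15.6   49.8   85.3]
   [310. 248.] [463.2 -79.   63.3  55.5  84. ]
plates 0.078 0.0784
   [386. 285.] [ 550.1 -133.6   16.    50.6   81.4]
   [310. 239.] [463.3 -67.9  51.9  36.6  35.2]
   [393. 211.] [563.1 -44.9  14.8  50.6  81.7]
rodtop 0.06 0.0591
   [380. 299.] [ 545.8 -160.7    9.6   41.    83.5]
   [363. 278.] [ 523.  -129.4   34.9   12.9   29.5]
   [369. 204.] [538.  -39.4  16.   36.9  71.7]
   [395. 131.] [574.2  41.1 129.6  22.   81.6]
board 0.015 0.0141
   [359. 287.] [ 521.1 -156.5   16.3   15.3   83.5]
   [414. 148.] [605.2  13.9 155.6  25.7  81.6]
   [352. 206.] [509.2 -29.7 268.5 199.8  82.5]
[[14, 186, 125], [15, 29, 141], [21, 111, 168], [15, 199, 91]]
brown
   [430. 291.] [ 605.  -150.2   18.8   51.8   32.2]
```

View pics/z1.png

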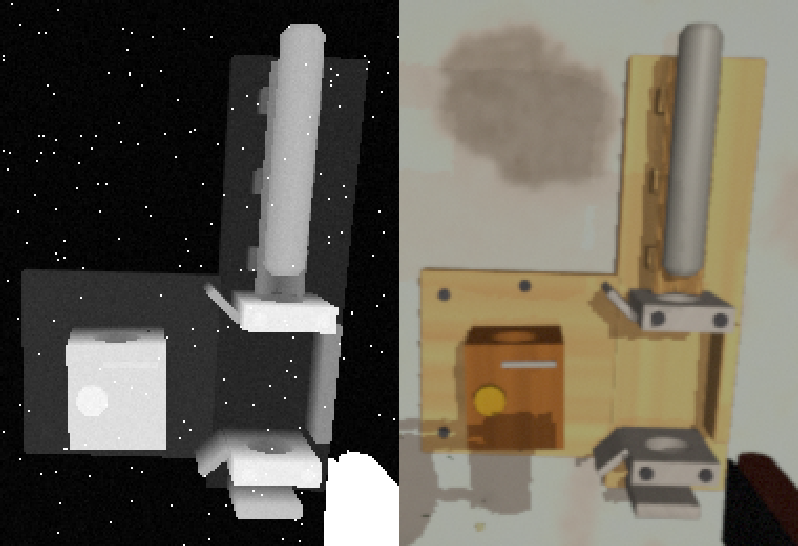

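The guide fit is consistent:
- **Plates:** 89.6 mm apart (90 given). The guide origin is at (556.6, -89.3) mm with yaw -8.4°.
- **Block:** 63×55.5 mm with its top at 74 mm, at guide (-94, -3.4), turned +2.4°.
- **Rod:** middle at guide y ≈ 131.6, so the nose is about 14 mm short of the plate.

The jaws are already within 0.7° of the block's yaw, so I'll descend over it.

jog_arm(
  commands=[
    {"tx": -5, "ty": -0.8, "tz": 5, "ax": 0, "ay": 0, "az": 0, "fingers": 1},
    {"tx": -5, "ty": -0.8, "tz": 10, "ax": 0, "ay": 0, "az": 0, "fingers": 1},
    {"tx": -5, "ty": -0.8, "tz": 15, "ax": 0, "ay": 0, "az": 0, "fingers": 1},
    {"tx": -5, "ty": -0.8, "tz": 20, "ax": 0, "ay": 0, "az": 0, "fingers": 1},
    {"tx": -5, "ty": -0.8, "tz": 25, "ax": 0, "ay": 0, "az": 0, "fingers": 1},
    {"tx": -5, "ty": -0.8, "tz": 25, "ax": 0, "ay": 0, "az": 0, "fingers": 1},
    {"tx": -5, "ty": -0.8, "tz": 25, "ax": 0, "ay": 0, "az": 0, "fingers": 1},
  ],
)

```text
t: 2.55
tool_pos: [0.4586, -0.0756, 0.0964]
tcp_rot: [-2.337, -2.086, 0.008]
ft_force: [0.1, 0.6, 0.2]
width: 0.088
```

jog_arm(
  commands=[
    {"tx": -0.3, "ty": 0.5, "tz": 1.6, "ax": -0.01, "ay": -0.002, "az": 0, "fingers": 1},
    {"tx": -0.3, "ty": 0.5, "tz": 3.2, "ax": -0.01, "ay": -0.002, "az": 0, "fingers": 1},
    {"tx": -0.3, "ty": 0.5, "tz": 3.2, "ax": -0.01, "ay": -0.002, "az": 0, "fingers": 1},
    {"tx": -0.3, "ty": 0.5, "tz": 3.2, "ax": -0.01, "ay": -0.002, "az": 0, "fingers": 1},
  ],
)

```text
t: 2.95
tool_pos: [0.4634, -0.0784, 0.0655]
tcp_rot: [2.342, 2.093, 0.001]
ft_force: [-0.3, 0.1, 0.1]
width: 0.088
```

```bash
cat > st.py <<'E'
from plant import r
from h import *
def st():
    s=r.sense();R=Ro.from_rotvec(s['tcp_rot']).as_matrix()
    G=np.array([.5566,-.0893]);a=np.radians(-8.4);q=np.array([[np.cos(a),np.sin(a)],[-np.sin(a),np.cos(a)]])
    print('t',round(s['t'],2),'tcp',(s['tool_pos']*1000).round(1),'guide',(q@(s['tool_pos'][:2]-G)*1000).round(1),'toolz',R[:,2].round(4),'y yaw',np.degrees(np.arctan2(R[1,1],R[0,1])).round(2),'F',np.round(s['ft_force'],1),'w',round(s['width']*1000,1))
    return s
E
python3 -c "
from st import *
st()"
```

```text
t 2.95 tcp [463.4 -78.4  65.5] guide [-93.8  -2.9] toolz [ 9.e-04 -3.e-04 -1.e+00] y yaw -6.41 F [-0.3  0.1  0.1] w 88.0
```

jog_arm(
  newtons=15,
  commands=[
    {"tx": 0, "ty": 0, "tz": 0.15, "ax": 0, "ay": 0, "az": 0, "fingers": -1},
    {"tx": 0, "ty": 0, "tz": 0.15, "ax": 0, "ay": 0, "az": 0, "fingers": -1},
    {"tx": 0, "ty": 0, "tz": 0.15, "ax": 0, "ay": 0, "az": 0, "fingers": -1},
    {"tx": 0, "ty": 0, "tz": 0.15, "ax": 0, "ay": 0, "az": 0, "fingers": -1},
    {"tx": 0, "ty": 0, "tz": 0.15, "ax": 0, "ay": 0, "az": 0, "fingers": -1},
    {"tx": 0, "ty": 0, "tz": 0.15, "ax": 0, "ay": 0, "az": 0, "fingers": -1},
    {"tx": 0, "ty": 0, "tz": 0.15, "ax": 0, "ay": 0, "az": 0, "fingers": -1},
  ],
)

```text
t: 3.65
tool_pos: [0.4635, -0.0785, 0.0643]
tcp_rot: [2.342, 2.093, 0.001]
ft_force: [-1.6, 0.7, 5.3]
width: 0.0558
```

```bash
python3 -c "
from st import *
st()"
```

```text
t 3.65 tcp [463.5 -78.5  64.3] guide [-93.7  -2.9] toolz [ 1.2e-03 -4.0e-04 -1.0e+00] y yaw -6.42 F [-1.6  0.7  5.3] w 55.8
```

jog_arm(
  commands=[
    {"tx": 0.03, "ty": 1, "tz": -0.05, "ax": 0, "ay": 0, "az": 0.01, "fingers": -1},
    {"tx": 0.06, "ty": 2, "tz": -0.05, "ax": 0, "ay": 0, "az": 0.02, "fingers": -1},
    {"tx": 0.09, "ty": 3, "tz": -0.05, "ax": 0, "ay": 0, "az": 0.03, "fingers": -1},
    {"tx": 0.12, "ty": 4, "tz": -0.05, "ax": 0, "ay": 0, "az": 0.035, "fingers": -1},
    {"tx": 0.12, "ty": 4.8, "tz": -0.05, "ax": 0, "ay": 0, "az": 0.035, "fingers": -1},
    {"tx": 0.12, "ty": 4.8, "tz": -0.05, "ax": 0, "ay": 0, "az": 0.035, "fingers": -1},
    {"tx": 0.12, "ty": 4.8, "tz": -0.05, "ax": 0, "ay": 0, "az": 0.035, "fingers": -1},
  ],
)

```text
t: 4.35
tool_pos: [0.5112, -0.0826, 0.0647]
tcp_rot: [2.378, 2.052, 0.001]
ft_force: [-1.2, -0.1, -3.0]
width: 0.0563
```

```bash
python3 -c "
from st import *
st()"
```

```text
t 4.35 tcp [511.2 -82.6  64.7] guide [-45.8   0. ] toolz [ 6.e-04 -2.e-04 -1.e+00] y yaw -8.41 F [-1.2 -0.1 -3. ] w 56.3
```

jog_arm(
  commands=[
    {"tx": 0, "ty": 0.8, "tz": 0.03, "ax": 0, "ay": 0, "az": 0, "fingers": -1},
    {"tx": 0, "ty": 1.6, "tz": 0.03, "ax": 0, "ay": 0, "az": 0, "fingers": -1},
    {"tx": 0, "ty": 2.4, "tz": 0.03, "ax": 0, "ay": 0, "az": 0, "fingers": -1},
    {"tx": 0, "ty": 3.2, "tz": 0.03, "ax": 0, "ay": 0, "az": 0, "fingers": -1},
    {"tx": 0, "ty": 3.8, "tz": 0.03, "ax": 0, "ay": 0, "az": 0, "fingers": -1},
    {"tx": 0, "ty": 4.1, "tz": 0.03, "ax": 0, "ay": 0, "az": 0, "fingers": -1},
    {"tx": 0, "ty": 4.1, "tz": 0.03, "ax": 0, "ay": 0, "az": 0, "fingers": -1},
    {"tx": 0, "ty": 4.1, "tz": 0.03, "ax": 0, "ay": 0, "az": 0, "fingers": -1},
  ],
)

```text
t: 5.15
tool_pos: [0.5515, -0.0885, 0.0642]
tcp_rot: [-2.378, -2.053, 0.0]
ft_force: [-0.3, -0.8, -1.9]
width: 0.056
```

```bash
python3 -c "
from st import *
st()"
```

```text
t 5.15 tcp [551.5 -88.5  64.2] guide [-5.2  0.1] toolz [-1.e-04 -0.e+00 -1.e+00] y yaw -8.4 F [-0.3 -0.8 -1.9] w 56.0
```

jog_arm(
  commands=[
    {"tx": 0, "ty": 0.2, "tz": 0, "ax": 0, "ay": 0, "az": 0, "fingers": -1},
    {"tx": 0, "ty": 0.4, "tz": 0, "ax": 0, "ay": 0, "az": 0, "fingers": -1},
    {"tx": 0, "ty": 0.4, "tz": 0, "ax": 0, "ay": 0, "az": 0, "fingers": -1},
    {"tx": 0, "ty": 0.4, "tz": 0, "ax": 0, "ay": 0, "az": 0, "fingers": -1},
  ],
)

```text
t: 5.55
tool_pos: [0.5555, -0.0891, 0.0642]
tcp_rot: [2.378, 2.053, -0.0]
ft_force: [0.3, -0.1, -2.5]
width: 0.0558
```

```bash
python3 -c "
from st import *
st()"
```

```text
t 5.55 tcp [555.5 -89.1  64.2] guide [-1.1  0.1] toolz [-0. -0. -1.] y yaw -8.4 F [ 0.3 -0.1 -2.5] w 55.8
```

jog_arm(
  commands=[
    {"tx": 0, "ty": 0.1, "tz": 0, "ax": 0, "ay": 0, "az": 0, "fingers": -1},
    {"tx": 0, "ty": 0.1, "tz": 0, "ax": 0, "ay": 0, "az": 0, "fingers": -1},
    {"tx": 0, "ty": 0.1, "tz": 0.15, "ax": 0, "ay": 0, "az": 0, "fingers": -1},
    {"tx": 0, "ty": 0.1, "tz": 0.3, "ax": 0, "ay": 0, "az": 0, "fingers": -1},
    {"tx": 0, "ty": 0.1, "tz": 0.3, "ax": 0, "ay": 0, "az": 0, "fingers": -1},
    {"tx": 0, "ty": 0.1, "tz": 0.3, "ax": 0, "ay": 0, "az": 0, "fingers": -1},
  ],
)

```text
t: 6.15
tool_pos: [0.5564, -0.0892, 0.0611]
tcp_rot: [-2.378, -2.053, 0.0]
ft_force: [0.3, -0.3, -2.2]
width: 0.056
```

```bash
python3 -c "
from st import *
st()"
```

```text
t 6.15 tcp [556.4 -89.2  61.1] guide [-0.2  0.1] toolz [-2.e-04  0.e+00 -1.e+00] y yaw -8.41 F [ 0.3 -0.3 -2.2] w 56.0
```

jog_arm(
  commands=[
    {"tx": 0, "ty": 0, "tz": 0.05, "ax": 0, "ay": 0, "az": 0, "fingers": -1},
    {"tx": 0, "ty": 0.1, "tz": 0.08, "ax": 0, "ay": 0, "az": 0, "fingers": -1},
    {"tx": 0, "ty": 0.15, "tz": 0.08, "ax": 0, "ay": 0, "az": 0, "fingers": -1},
    {"tx": 0, "ty": 0.15, "tz": 0.08, "ax": 0, "ay": 0, "az": 0, "fingers": -1},
  ],
)

```text
t: 6.55
tool_pos: [0.5565, -0.0892, 0.061]
tcp_rot: [-2.377, -2.052, 0.003]
ft_force: [-5.5, 0.3, 10.1]
width: 0.0559
```

```bash
python3 -c "
from st import *
st()"
```

```text
t 6.55 tcp [556.5 -89.2  61. ] guide [-0.1  0.1] toolz [-2.5e-03  3.0e-04 -1.0e+00] y yaw -8.39 F [-5.5  0.3 10.1] w 55.9
```

The block is against both the fence (-5.5 N) and the bed (10 N up). I'll release it, retreat upward and look.

jog_arm(
  commands=[
    {"tx": 0, "ty": 0, "tz": 0, "ax": 0, "ay": 0, "az": 0, "fingers": 1},
    {"tx": 0, "ty": 0, "tz": 0, "ax": 0, "ay": 0, "az": 0, "fingers": 1},
    {"tx": 0, "ty": 0, "tz": 0, "ax": 0, "ay": 0, "az": 0, "fingers": 1},
    {"tx": 0, "ty": 0, "tz": 0, "ax": 0, "ay": 0, "az": 0, "fingers": 1},
    {"tx": 0, "ty": 0, "tz": -4, "ax": 0, "ay": 0, "az": 0, "fingers": 1},
    {"tx": -5, "ty": -4, "tz": -9, "ax": 0, "ay": 0, "az": 0, "fingers": 1},
    {"tx": -5, "ty": -4, "tz": -14, "ax": 0, "ay": 0, "az": 0, "fingers": 1},
    {"tx": -5, "ty": -4, "tz": -19, "ax": 0, "ay": 0, "az": 0, "fingers": 1},
    {"tx": -5, "ty": -4, "tz": -19, "ax": 0, "ay": 0, "az": 0, "fingers": 1},
    {"tx": -5, "ty": -4, "tz": -19, "ax": 0, "ay": 0, "az": 0, "fingers": 1},
  ],
)

```text
t: 7.55
tool_pos: [0.5123, -0.1342, 0.2552]
tcp_rot: [2.375, 2.049, 0.003]
ft_force: [-0.2, 0.7, 0.7]
width: 0.0878
```

Run:
```python
from st import *
from meas import *
st();c=r.calibration('wrist');im,d=r.read_camera('wrist');np.savez('w2.npz',im=im,d=d,**c)
cv2.imwrite('pics/w2.png',im[:,:,::-1]);z=cloud(c,d)[...,2]
for n,lo,hi,zz in [('block',.0655,.0735,.070),('plates',.0745,.083,.078),('rodtop',.053,.064,.060)]:
    m=cv2.medianBlur(((z>lo)&(z<hi)).astype(np.uint8),3);m[340:]=0
    print(n,zz);[print('  ',*q) for q in rect(c,m,zz)]
```

```text
t 7.55 tcp [ 512.3 -134.2  255.2] guide [-37.2 -50.9] toolz [ 0.005  -0.0028 -1.    ] y yaw -8.43 F [-0.2  0.7  0.7] w 87.8
block 0.07
   [356. 166.] [556.1 -90.7  61.9  56.3  81.6]
   [587. 156.] [ 759.7 -125.4    6.6  275.3    0. ]
plates 0.078
   [356. 217.] [ 550.1 -134.1   13.7   50.1   81.5]
   [340. 168.] [542.1 -88.7  17.1  16.5  82.2]
   [359. 111.] [563.2 -45.   13.4  50.   81.6]
   [595. 155.] [ 7.610e+02 -1.249e+02  7.500e+00  2.689e+02  1.000e-01]
rodtop 0.06
   [352. 239.] [ 545.4 -159.2    4.    38.5   81.5]
   [324. 212.] [ 521.6 -128.6   33.3    8.5   24.8]
   [319. 111.] [530.6 -38.6   4.9  24.3  40.2]
   [579. 156.] [ 759.2 -126.1  283.8    8.3   90. ]
   [357.  42.] [570.    8.6  68.2  21.8  81.6]
   [99. 21.] [361.9  65.7  61.9  59.1  38.4]
```

View pics/w2.png

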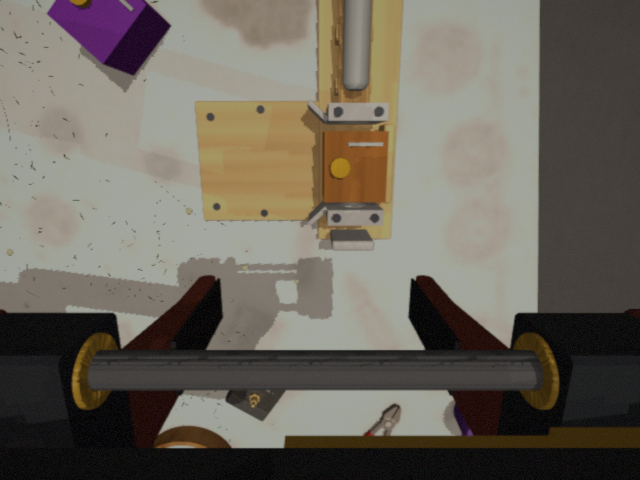

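The picture shows the block seated between the plates at about (355,167), square to them. It measures (-0.5, -1.1) mm from the midpoint between the plates, with its top at z 70. Now I'll close the fingers and go behind the rod's tail.

jog_arm(
  commands=[
    {"tx": 5, "ty": 3.7, "tz": 0, "ax": 0, "ay": 0, "az": 0, "fingers": -1},
    {"tx": 10, "ty": 3.7, "tz": 0, "ax": 0, "ay": 0, "az": 0, "fingers": -1},
    {"tx": 15, "ty": 3.7, "tz": 0, "ax": 0, "ay": 0, "az": 0, "fingers": -1},
    {"tx": 20, "ty": 3.7, "tz": 0, "ax": 0, "ay": 0, "az": 0, "fingers": -1},
    {"tx": 25, "ty": 3.7, "tz": 3, "ax": 0, "ay": 0, "az": 0, "fingers": -1},
    {"tx": 27.6, "ty": 3.7, "tz": 8, "ax": 0, "ay": 0, "az": 0, "fingers": -1},
    {"tx": 27.6, "ty": 3.7, "tz": 12, "ax": 0, "ay": 0, "az": 0, "fingers": -1},
    {"tx": 27.6, "ty": 3.7, "tz": 12, "ax": 0, "ay": 0, "az": 0, "fingers": -1},
    {"tx": 27.6, "ty": 3.7, "tz": 12, "ax": 0, "ay": 0, "az": 0, "fingers": -1},
  ],
)

```text
t: 8.5
tool_pos: [0.5857, 0.1339, 0.1296]
tcp_rot: [-2.376, -2.052, 0.009]
ft_force: [0.1, 0.0, 0.2]
width: 0.0196
```

```bash
python3 -c "
from st import *
st()"
```

```text
t 8.5 tcp [585.7 133.9 129.6] guide [ -3.8 225. ] toolz [-0.0057 -0.0023 -1.    ] y yaw -8.36 F [0.1 0.  0.2] w 19.6
```

jog_arm(
  commands=[
    {"tx": 0, "ty": 0.35, "tz": 3.5, "ax": -0.005, "ay": 0.003, "az": 0, "fingers": -1},
    {"tx": 0, "ty": 0.35, "tz": 6, "ax": -0.005, "ay": 0.003, "az": 0, "fingers": -1},
    {"tx": 0, "ty": 0.35, "tz": 7.2, "ax": -0.005, "ay": 0.003, "az": 0, "fingers": -1},
    {"tx": 0, "ty": 0.35, "tz": 7.2, "ax": -0.005, "ay": 0.003, "az": 0, "fingers": -1},
    {"tx": 0, "ty": 0.35, "tz": 7.2, "ax": -0.005, "ay": 0.003, "az": 0, "fingers": -1},
  ],
)

```text
t: 9.0
tool_pos: [0.5901, 0.1328, 0.0592]
tcp_rot: [2.377, 2.052, 0.003]
ft_force: [0.8, -0.1, -0.3]
width: 0.0007
```

```bash
python3 -c "
from st import *
st()"
```

```text
t 9.0 tcp [590.1 132.8  59.2] guide [  0.7 224.6] toolz [ 2.e-03  2.e-04 -1.e+00] y yaw -8.41 F [ 0.8 -0.1 -0.3] w 0.7
```

jog_arm(
  commands=[
    {"tx": -0.5, "ty": 0, "tz": 0.17, "ax": 0, "ay": 0, "az": 0, "fingers": -1},
    {"tx": -1, "ty": 0, "tz": 0.17, "ax": 0, "ay": 0, "az": 0, "fingers": -1},
    {"tx": -1.5, "ty": 0, "tz": 0.17, "ax": 0, "ay": 0, "az": 0, "fingers": -1},
    {"tx": -2, "ty": 0, "tz": 0.17, "ax": 0, "ay": 0, "az": 0, "fingers": -1},
    {"tx": -2.5, "ty": 0, "tz": 0.17, "ax": 0, "ay": 0, "az": 0, "fingers": -1},
    {"tx": -3, "ty": 0, "tz": 0.17, "ax": 0, "ay": 0, "az": 0, "fingers": -1},
    {"tx": -3.5, "ty": 0, "tz": 0.17, "ax": 0, "ay": 0, "az": 0, "fingers": -1},
    {"tx": -4, "ty": 0, "tz": 0.17, "ax": 0, "ay": 0, "az": 0, "fingers": -1},
  ],
)

```text
t: 9.8
tool_pos: [0.585, 0.0945, 0.0584]
tcp_rot: [2.379, 2.051, 0.008]
ft_force: [0.5, 6.8, 3.7]
width: 0.0007
```

```bash
python3 -c "
from st import *
st()"
```

```text
t 9.8 tcp [585.   94.5  58.4] guide [  1.2 185.9] toolz [ 0.004   0.0028 -1.    ] y yaw -8.46 F [0.5 6.8 3.7] w 0.7
```

jog_arm(
  commands=[
    {"tx": -0.7, "ty": -0.1, "tz": 0, "ax": 0, "ay": 0, "az": 0, "fingers": -1},
    {"tx": -1.4, "ty": -0.1, "tz": 0, "ax": 0, "ay": 0, "az": 0, "fingers": -1},
    {"tx": -2.1, "ty": -0.1, "tz": 0, "ax": 0, "ay": 0, "az": 0, "fingers": -1},
    {"tx": -2.8, "ty": -0.1, "tz": 0, "ax": 0, "ay": 0, "az": 0, "fingers": -1},
    {"tx": -3.5, "ty": -0.1, "tz": 0, "ax": 0, "ay": 0, "az": 0, "fingers": -1},
  ],
)

```text
t: 10.3
tool_pos: [0.5797, 0.0596, 0.0586]
tcp_rot: [2.379, 2.05, 0.01]
ft_force: [2.4, 6.0, 1.4]
width: 0.0006
```

```bash
python3 -c "
from st import *
st()"
```

```text
t 10.3 tcp [579.7  59.6  58.6] guide [  1.1 150.7] toolz [ 0.0057  0.0034 -1.    ] y yaw -8.49 F [2.4 6.  1.4] w 0.6
```

jog_arm(
  commands=[
    {"tx": -0.7, "ty": -0.1, "tz": 0, "ax": 0, "ay": 0, "az": 0, "fingers": -1},
    {"tx": -1.4, "ty": -0.1, "tz": 0, "ax": 0, "ay": 0, "az": 0, "fingers": -1},
    {"tx": -2.1, "ty": -0.1, "tz": 0, "ax": 0, "ay": 0, "az": 0, "fingers": -1},
    {"tx": -2.8, "ty": -0.1, "tz": 0, "ax": 0, "ay": 0, "az": 0, "fingers": -1},
    {"tx": -3.5, "ty": -0.1, "tz": 0, "ax": 0, "ay": 0, "az": 0, "fingers": -1},
    {"tx": -4.2, "ty": -0.1, "tz": 0, "ax": 0, "ay": 0, "az": 0, "fingers": -1},
    {"tx": -4.9, "ty": -0.1, "tz": 0, "ax": 0, "ay": 0, "az": 0, "fingers": -1},
  ],
)

```text
t: 11.0
tool_pos: [0.5724, 0.0114, 0.059]
tcp_rot: [2.379, 2.049, 0.014]
ft_force: [2.7, 7.5, 4.0]
width: 0.0003
```

```bash
python3 -c "
from st import *
st()"
```

```text
t 11.0 tcp [572.4  11.4  59. ] guide [  1.  101.9] toolz [ 0.0079  0.0046 -1.    ] y yaw -8.53 F [2.7 7.5 4. ] w 0.3
```

jog_arm(
  commands=[
    {"tx": -0.6, "ty": -0.1, "tz": 0.05, "ax": 0.007, "ay": -0.006, "az": 0, "fingers": -1},
    {"tx": -1.2, "ty": -0.1, "tz": 0.05, "ax": 0.007, "ay": -0.006, "az": 0, "fingers": -1},
    {"tx": -1.8, "ty": -0.1, "tz": 0.05, "ax": 0.007, "ay": -0.006, "az": 0, "fingers": -1},
    {"tx": -2.3, "ty": -0.1, "tz": 0.05, "ax": 0.007, "ay": -0.006, "az": 0, "fingers": -1},
    {"tx": -2.6, "ty": -0.1, "tz": 0.05, "ax": 0.007, "ay": -0.006, "az": 0, "fingers": -1},
    {"tx": -2.6, "ty": -0.1, "tz": 0.05, "ax": 0.007, "ay": -0.006, "az": 0, "fingers": -1},
  ],
)

```text
t: 11.6
tool_pos: [0.5673, -0.0151, 0.0583]
tcp_rot: [2.381, 2.049, -0.001]
ft_force: [0.2, 1.3, 0.2]
width: 0.0005
```

```bash
python3 -c "
from st import *
st()"
```

```text
t 11.6 tcp [567.3 -15.1  58.3] guide [-0.2 75. ] toolz [-4.e-04 -8.e-04 -1.e+00] y yaw -8.55 F [0.2 1.3 0.2] w 0.5
```

Expected contact is at about TCP y 72, so I'll feel for the stop in small steps.

jog_arm(
  commands=[
    {"tx": -0.1, "ty": 0, "tz": 0, "ax": 0, "ay": 0, "az": 0, "fingers": -1},
    {"tx": -0.2, "ty": 0, "tz": 0, "ax": 0, "ay": 0, "az": 0, "fingers": -1},
    {"tx": -0.3, "ty": 0, "tz": 0, "ax": 0, "ay": 0, "az": 0, "fingers": -1},
    {"tx": -0.35, "ty": 0, "tz": 0, "ax": 0, "ay": 0, "az": 0, "fingers": -1},
    {"tx": -0.35, "ty": 0, "tz": 0, "ax": 0, "ay": 0, "az": 0, "fingers": -1},
  ],
)

```text
t: 12.1
tool_pos: [0.5667, -0.0175, 0.0582]
tcp_rot: [-2.381, -2.048, -0.0]
ft_force: [2.5, 8.0, 0.4]
width: 0.0007
```

```bash
python3 -c "
from st import *
st()"
```

```text
t 12.1 tcp [566.7 -17.5  58.2] guide [-0.5 72.5] toolz [-5.e-04  9.e-04 -1.e+00] y yaw -8.57 F [2.5 8.  0.4] w 0.7
```

jog_arm(
  commands=[
    {"tx": -0.2, "ty": 0, "tz": 0, "ax": 0, "ay": 0, "az": 0, "fingers": -1},
    {"tx": -0.25, "ty": 0, "tz": 0, "ax": 0, "ay": 0, "az": 0, "fingers": -1},
    {"tx": -0.25, "ty": 0, "tz": 0, "ax": 0, "ay": 0, "az": 0, "fingers": -1},
  ],
)

```text
t: 12.4
tool_pos: [0.5666, -0.0176, 0.0582]
tcp_rot: [-2.38, -2.046, -0.005]
ft_force: [3.8, 12.5, 0.8]
width: 0.001
```

```bash
python3 -c "
from st import *
st()"
```

```text
t 12.4 tcp [566.6 -17.6  58.2] guide [-0.6 72.4] toolz [ 2.0e-04  4.4e-03 -1.0e+00] y yaw -8.64 F [ 3.8 12.5  0.8] w 1.0
```

Another 2.5 mm commanded moved the tool only 0.1 mm, and the force rose to 12.5 N. So the rod is at its stop, at TCP y 72.4 against 72 expected. I'll back off, rise and look.

jog_arm(
  commands=[
    {"tx": 1.5, "ty": 0, "tz": 0, "ax": 0, "ay": 0, "az": 0, "fingers": -1},
    {"tx": 3, "ty": 0, "tz": 0, "ax": 0, "ay": 0, "az": 0, "fingers": -1},
    {"tx": 3, "ty": 0, "tz": -4, "ax": 0, "ay": 0, "az": 0, "fingers": -1},
    {"tx": 3, "ty": 0, "tz": -9, "ax": 0, "ay": 0, "az": 0, "fingers": -1},
    {"tx": -1, "ty": -3, "tz": -14, "ax": 0, "ay": 0, "az": 0, "fingers": -1},
    {"tx": -6, "ty": -3, "tz": -19, "ax": 0, "ay": 0, "az": 0, "fingers": -1},
    {"tx": -11, "ty": -3, "tz": -20, "ax": 0, "ay": 0, "az": 0, "fingers": -1},
    {"tx": -11, "ty": -3, "tz": -20, "ax": 0, "ay": 0, "az": 0, "fingers": -1},
    {"tx": -11, "ty": -3, "tz": -20, "ax": 0, "ay": 0, "az": 0, "fingers": -1},
  ],
)

```text
t: 13.3
tool_pos: [0.5208, -0.1262, 0.2602]
tcp_rot: [2.384, 2.043, 0.004]
ft_force: [0.1, 0.3, 0.2]
width: 0.0005
```

Run:
```python
from st import *
from meas import *
st();c=r.calibration('wrist');im,d=r.read_camera('wrist');np.savez('w3.npz',im=im,d=d,**c)
cv2.imwrite('pics/w3.png',im[:,:,::-1]);z=cloud(c,d)[...,2]
for n,lo,hi,zz in [('block',.0655,.0735,.070),('plates',.0745,.083,.078),('rodtop',.053,.064,.060)]:
    m=cv2.medianBlur(((z>lo)&(z<hi)).astype(np.uint8),3);m[300:]=0;m[:,450:]=0;m[:,:200]=0
    print(n,zz);[print('  ',*q) for q in rect(c,m,zz)]
t,_=r.read_camera('top');cv2.imwrite('pics/t3.png',t[...,::-1]);a=np.load('top0.npz')['im']
df=(np.abs(t.astype(int)-a).max(2)>40).astype(np.uint8)
for p,n in [((478,183),'jar'),((180,289),'tape'),((479,286),'motor'),((302,306),'purple')]: print(n,df[p[1]-25:p[1]+25,p[0]-25:p[0]+25].sum())
```

```text
t 13.3 tcp [ 520.8 -126.2  260.2] guide [-30.  -41.7] toolz [ 3.2e-03  5.0e-04 -1.0e+00] y yaw -8.81 F [0.1 0.3 0.2] w 0.5
block 0.07
   [347. 176.] [556.1 -90.8  61.4  56.2  81.6]
plates 0.078
   [348. 226.] [ 550.4 -134.    14.1   49.4   81.2]
   [332. 178.] [541.7 -88.6  16.7  16.9  81.2]
   [349. 124.] [563.2 -45.2  13.1  49.9  81.2]
rodtop 0.06
   [345. 244.] [ 545.8 -153.2   15.6   38.3   84.7]
   [317. 221.] [ 521.9 -128.7   34.1    8.4   24.5]
   [352. 215.] [ 557.5 -126.6    3.9   33.6   81.2]
   [346. 138.] [561.  -55.8   7.9  21.1  81.2]
   [310. 122.] [530.2 -37.9   4.4  21.8  37.4]
   [347. 111.] [564.1 -32.7   7.6  20.6  81.2]
jar 1615
tape 0
motor 286
purple 74
```

View pics/w3.png

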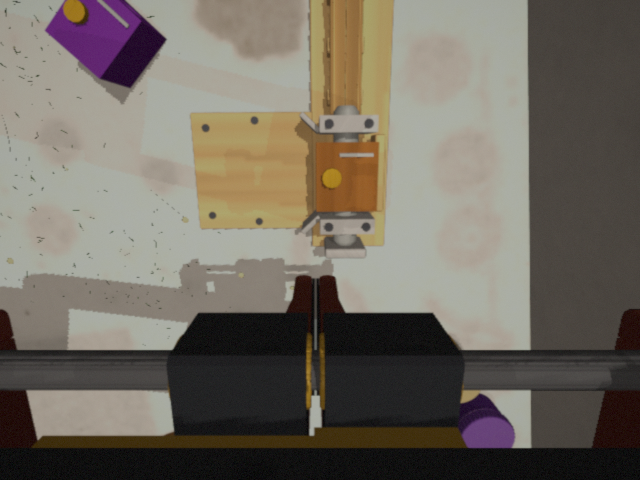

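The wrist view shows the rod running through both plates and the block, its nose at the stop (345,245) and its tail stub at (347,111). The block is still square at (347,176). The jar and motor pixel changes in the top view fit the arm or its shadow covering them, since the arm never went near either. Handing in.

```bash
python3 -c "
from plant import r
print(r.close_job())"
```

```text
the job is handed in; nothing more can be done
None
```

The marking guide is reassembled and I handed the job in at about 13.4 s of the 50 s allowed; the hand-in gives no verdict.

- **Block:** I gripped it lightly, squared it to the guide and slid it across the step, carrying its weight at times. It was then lowered 3 mm onto the bed and pressed against the fence until I felt contact. The last look put it about 0.5 mm in x and 1 mm in y from its nominal place, square to the plates, with its top at z 70.
- **Rod:** I pushed it by its tail with closed fingers until it stopped at tool position y 72.4 (72 expected). The force rose to 12.5 N with no further movement. The last picture shows it through both plates and the block, with its nose at the stop.
- **Forces:** the force readings I took stayed under about 14 N.

**Not confirmed:** the before/after top-view check showed no change at the tape roll, but it did show pixel changes at the jar (1615), the motor (286) and the purple look-alike (74). I put the first two down to the arm or its shadow and the last to shadow, because no move went near any of them. I didn't view that picture to confirm it.

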